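# Pack the calligraphy set away

### The arm

A 6-joint arm with a two-finger parallel gripper is mounted at the origin on the work surface. World frame = base frame: x ahead of the robot, y to its left, z up, the work surface at z = 0. Lengths are in m, angles in rad, forces in N, time in s.
With the tool pointing down it reaches from about 0.3 to 0.825 m from the base axis. Payload 5.4 kg.
Tool frame: the origin (TCP) lies at the very end of the fingers, on their centre line; the grasp point (between the pads) lies 19 mm behind it; z points along the fingers, y is the line along which they close (so a half turn about z gives the same grasp; the last joint's range is limited). The gripper opens to 92 mm and grips with 3 to 60 N. Pads are 20 mm wide; open, the fingers measure 128 mm over their backs; the gripper's body (75 mm by 189 mm) begins 69 mm behind the grasp point.
Start: joints at [-1.381, 0.158, 1.597, -0, 1.386, -0.21], TCP at [0.224, -0.53, 0.215] pointing down, gripper open.
Joint ranges: [-2.91, 2.91], [-0.94, 2.29], [0.18, 2.7], [-1.29, 4.43], [0.17, 2.64], [-3, 3]. Speed limits (rad/s): [2.57, 2.57, 3.14, 3.14, 3.14, 3.14].

### API

Orientations are given as a rotation vector (axis times angle).
In Python, from workcell import bot gives the robot as it stands. Calls block until the motion is done:
- bot.goto(position, orientation): joint-space move of the TCP to a pose.
- bot.line_to(position, rot=None, max_speed=0.15): straight line of the TCP; rot=None keeps the orientation; max_speed is the mean speed in m/s.
- bot.set_joints(angles): joint-space move.
- bot.set_gripper(opening, newtons=None): opening from 0.0 (shut) to 1.0 (fully open); newtons is the grip in N (None keeps the last); returns when the fingers have stopped.
- bot.hold(seconds).
- bot.inverse_kinematics(position, orientation): joint angles nearest the present ones, or None.
- bot.read_camera(name): name is "scene" or "top"; returns a dict with "pixels" (420x560x3 uint8, blue, green, red), "fx", "fy", "cx", "cy" (pixels), "R" (3x3) and "t" (3): a world point X has camera coordinates R X + t. Camera axes: x right, y down, z forward; pixel columns grow to the right and rows downward; lengths in m; the calibration is good to about 2 mm. A picture is of the moment at which its call begins. There is no depth.
A pose or a line that the arm cannot do raises bot.MotionError and nothing moves.
- bot.job_done(): hands the job in; it is judged then, once.
Readings, each from a call of its own:
- bot.current_clock(): time.
- bot.current_joints(): joint angles.
- bot.current_joint_vel(): joint speeds.
- bot.current_effort(): joint torques, N m.
- bot.current_ee_pos(): TCP position.
- bot.current_tool_rot(): TCP orientation.
- bot.current_contact_force(): force on the tool from outside, world axes, zero at the start.
- bot.current_ft_torque(): the same for the moment, N m.
- bot.current_opening(): opening from 0.0 (shut) to 1.0 (fully open).
- bot.current_grip_force(): force on a finger pad.
Only numpy, scipy, OpenCV 4.12 (cv2) and the standard library are available. Lean on these libraries where they do the work, as an engineer would, in place of code of your own. Each camera call takes 0.05 s, during which the arm holds its last target. There are 200 camera calls.

### The job

The fan is painted: pack the calligraphy set away in its box. Seat the round inkstone in its round well first and then put its knobbed lid on it; lay the ink stick (black with gold) in the long narrow slot and the stone seal in the short wide one, in whatever order suits. Set every piece down rather than dropping it, down on the pocket's floor and lying along it, and leave the eraser, the roll of black tape and the drying fan where they are.

Things in the scene. Friction and masses are not known exactly. Their poses are not given: they have to be found in the camera images.
- inkstone: Round dark grey inkstone: 64 mm across, 24 mm high, upright on the desk, with a round hollow in its top 52 mm across and 10 mm deep (rim 6 mm wide), 160 g or so. Origin: centre of its underside; z up.
- stone_lid: The inkstone's dark grey lid, right way up: a disc 66 mm across (z = 4 to 10 mm), under it a plug 40 mm across, 4 mm high, that drops into the inkstone's hollow with 6 mm to spare all round, on top a round knob 18 mm across (z = 10 to 24 mm). Origin: centre of the plug's underside, z up; with the lid on, 20 mm above the inkstone's origin. 60 g.
- ink_stick: Ink stick: black bar 72 x 20 x 14 mm (x, y, z), lying flat, with two thin gold bands near its ends and a gold panel in the middle, 30 g. Origin: its centre, 7 mm above the desk.
- seal: Stone seal: yellow-brown block 54 x 32 x 32 mm (x, y, z), lying on its side, one end red with seal paste, 150 g or so. Origin: its centre, 16 mm above the desk.
- stone_well: Fixed blue cloth insert 99 x 99 x 22 mm, one of three in a row (100 mm apart along their y, any order) in the fixed box base, whose dark wood walls (114 x 316 mm outside) are level with the inserts' tops, 26 mm above the desk. Origin: centre of its underside; z up. Central round well for the inkstone, 76 mm across, 8 mm deep (floor at z = 14 mm), lined yellow, mouth bevelled 3 mm.
- stick_slot: Fixed blue cloth insert 99 x 99 x 22 mm, one of three in a row (100 mm apart along their y, any order) in the fixed box base, whose dark wood walls (114 x 316 mm outside) are level with the inserts' tops, 26 mm above the desk. Origin: centre of its underside; z up. Central long narrow pocket for the ink stick, 84 (x) x 30 (y) mm, 6 mm deep (floor at z = 16 mm), lined yellow, mouth bevelled 3 mm.
- seal_slot: Fixed blue cloth insert 99 x 99 x 22 mm, one of three in a row (100 mm apart along their y, any order) in the fixed box base, whose dark wood walls (114 x 316 mm outside) are level with the inserts' tops, 26 mm above the desk. Origin: centre of its underside; z up. Central short wide pocket for the seal, 66 (x) x 44 (y) mm, 8 mm deep (floor at z = 14 mm), lined yellow, mouth bevelled 3 mm.
- eraser: Office eraser, 58 x 22 x 13 mm (x, y, z): a white bar in a black sleeve, white at both ends, no gold. Does not belong to the set. Loose. Origin: its centre.
- tape_roll: Roll of black tape, 66 mm across, 19 mm high, with an open hole 40 mm across. Does not belong to the set. Loose. Origin: centre of its underside.
- fan: Round white paper fan lying flat to dry, 200 mm across and 4 mm thick, painted with one broad black brushed circle, with a wooden handle 16 mm wide that ends 215 mm from the middle along x. Loose. Origin: centre of the round leaf's underside.

How it is judged:
On the way, in this order (a step that is already met when the one before it is completed fails the run):
1. the inkstone sits in the round well (horizontal distance between inkstone and stone_well below 0.01 m and z of inkstone in the frame of stone_well between 0.011 and 0.0165 m and angle between inkstone's own z axis and vertical below 0.08 rad), for 0.2 s.
2. the lid is on the inkstone in its well (all of step 1 and horizontal distance between stone_lid and inkstone below 0.01 m and z of stone_lid in the frame of inkstone between 0.0175 and 0.0225 m and angle between stone_lid's own z axis and vertical below 0.08 rad), for 0.2 s.
At the end, for the whole second after the job is handed in: Inkstone level on the floor of the round well, its lid level on it with the plug in the hollow; ink stick and seal on their pockets' floors, along them (17 and 23 degrees); centres within 10 mm, heights within 2.5 mm; eraser, tape and fan within 20 mm of their starts; all at rest (all of step 2 and horizontal distance between ink_stick and stick_slot below 0.01 m and z of ink_stick in the frame of stick_slot between 0.02 and 0.0255 m and angle between the x axis of ink_stick and the x axis of stick_slot, either way round below 0.3 rad and horizontal distance between seal and seal_slot below 0.01 m and z of seal in the frame of seal_slot between 0.027 and 0.0325 m and angle between the x axis of seal and the x axis of seal_slot, either way round below 0.4 rad and distance of each of eraser, tape_roll, fan from where it was at the start of the episode below 0.02 m and linear speed of each of inkstone, stone_lid, ink_stick, seal below 0.02 m/s); the robot touches nothing.
It fails at once if the eraser, the tape roll or the fan is moved more than 20 mm (distance of any of eraser, tape_roll, fan from where it was at the start of the episode above 0.02 m).
It fails at once if a piece of the set is dropped: untouched in mid-air with its origin more than 75 mm above the desk ((height (world z) of inkstone above 0.075 m and contact force between inkstone and anything else below 0.001 N) or (height (world z) of stone_lid above 0.075 m and contact force between stone_lid and anything else below 0.001 N) or (height (world z) of ink_stick above 0.075 m and contact force between ink_stick and anything else below 0.001 N) or (height (world z) of seal above 0.075 m and contact force between seal and anything else below 0.001 N)).
It also fails if it takes over 102 s, if anything falls off the work surface, if the arm or the gripper's body presses on something with over 40 N, if the wrist force passes 120 N, or if a joint passes its speed limit or range.

## Working session

There is one attempt and no reset: what is moved stays moved. The work goes in short steps, each a Python script; the robot and the scene stay as the last script left them, time stands still between calls to the robot, and variables do not carry over. Pictures are saved under pics/ and viewed, at most 14 in all, crops included, and the job is handed in when it is done.

```bash
mkdir -p pics; ls; python3 - <<'E'
from workcell import bot
import cv2
for n in("top","scene"):
    c=bot.read_camera(n); cv2.imwrite(f"pics/{n}0.png",c["pixels"])
    print(n,c["fx"],c["cx"],c["cy"],c["R"],c["t"])
print(bot.current_tool_rot())
E
```

```text
pics
top 382.917533024317 282.75963154911165 209.4248486208946 [[ 8.63812182e-04 -9.99401277e-01 -3.45881596e-02]
 [-9.97239142e-01  1.70732692e-03 -7.42373128e-02]
 [ 7.42519185e-02  3.45567937e-02 -9.96640598e-01]] [0.07029371 0.54195847 0.94021306]
scene 424.6338950194956 283.15212240316276 211.79868117489616 [[-0.71376138  0.70037119 -0.00498896]
 [ 0.54423679  0.55013017 -0.63337439]
 [-0.44085259 -0.45479335 -0.77382944]] [ 0.35438413 -0.29949893  1.42309673]
[-3.07735618e+00 -6.23491571e-01  7.32154756e-06]
```

View pics/top0.png

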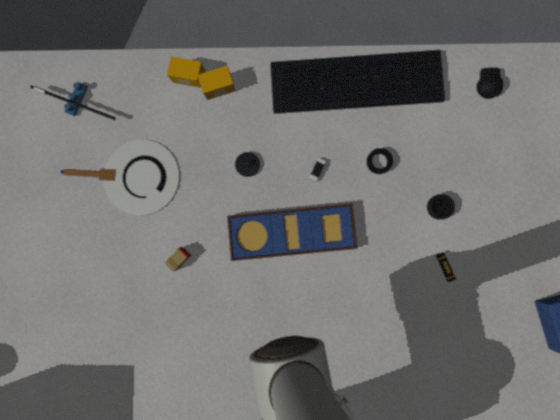

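View pics/scene0.png

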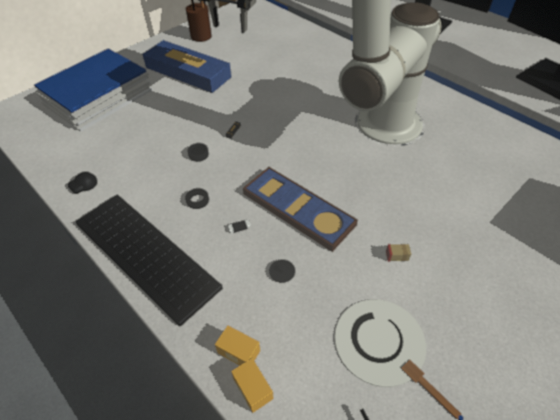

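Top view: the well is at (252,236), the stick slot at (292,232), the seal slot at (332,228), the seal at (178,259) and the stick at (446,266). The eraser is at (318,168), the tape at (379,161) and the fan at (143,177). Two dark discs, at (247,164) and (440,207), still need telling apart.

```bash
python3 - <<'E'
import cv2,numpy as np
a=cv2.imread("pics/top0.png");s=cv2.imread("pics/scene0.png")
def crop(i,x,y,w,h,k): 
    g=cv2.resize(i[y:y+h,x:x+w],None,fx=k,fy=k,interpolation=cv2.INTER_CUBIC)
    return np.uint8(255*(g/255.)**.5)
r1=[crop(a,222,139,50,50,5),crop(a,415,182,50,50,5),crop(a,153,234,50,50,5)]
r2=[crop(s,258,247,50,50,5),crop(s,173,127,50,50,5),crop(a,421,241,50,50,5)]
cv2.imwrite("pics/c1.png",np.vstack([np.hstack(r1),np.hstack(r2)]))
cv2.imwrite("pics/c2.png",crop(a,222,195,142,72,5))
E
```

```text
(no output)
```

View pics/c1.png

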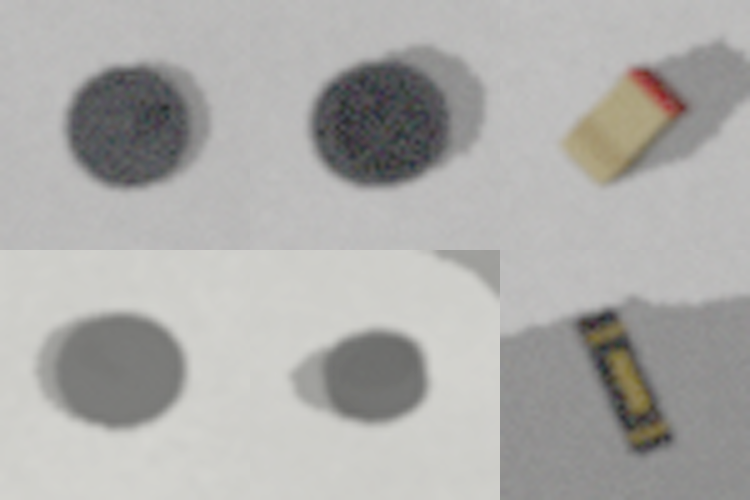

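View pics/c2.png

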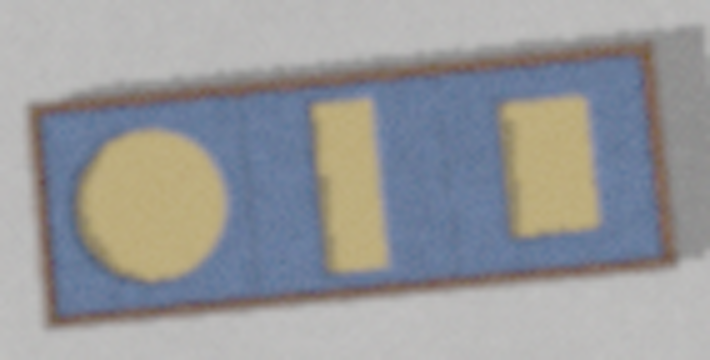

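```bash
cat > h.py <<'E'
import cv2,numpy as np
from workcell import bot
def avg(n,k=12):
    cs=[bot.read_camera(n) for _ in range(k)]
    c=cs[0]; c["img"]=np.mean([q["pixels"].astype(float) for q in cs],0); return c
def ray(c,u,v,z):
    R,t=np.array(c["R"]),np.array(c["t"]); d=R.T@np.array([(u-c["cx"])/c["fx"],(v-c["cy"])/c["fy"],1]); o=-R.T@t
    return (o+d*(z-o[2])/d[2])[:2]
def proj(c,X):
    p=np.array(c["R"])@X+c["t"]; return np.array([c["fx"]*p[0]/p[2]+c["cx"],c["fy"]*p[1]/p[2]+c["cy"]])
E
python3 - <<'E'
from h import *
import pickle
t=avg("top",12);s=avg("scene",12);pickle.dump((t,s),open("im.pkl","wb"))
def crop(i,x,y,hi=70.,w=40,k=10):
    g=cv2.resize(i[y-w//2:y+w//2,x-w//2:x+w//2],None,fx=k*.75,fy=k*.75,interpolation=cv2.INTER_CUBIC)
    return np.uint8(np.clip(g/hi,0,1)**.7*255)
print(t["img"][164,247],t["img"][207,440],s["img"][271,283],s["img"][152,198])
cv2.imwrite("pics/c3.png",np.vstack([np.hstack([crop(t["img"],247,164),crop(t["img"],440,207)]),np.hstack([crop(s["img"],283,271,90.),crop(s["img"],198,152,90.)])]))
E
```

```text
[33.25       30.         30.33333333] [20.91666667 19.66666667 19.41666667] [57.5        59.41666667 59.16666667] [48.         49.66666667 49.33333333]
```

View pics/c3.png

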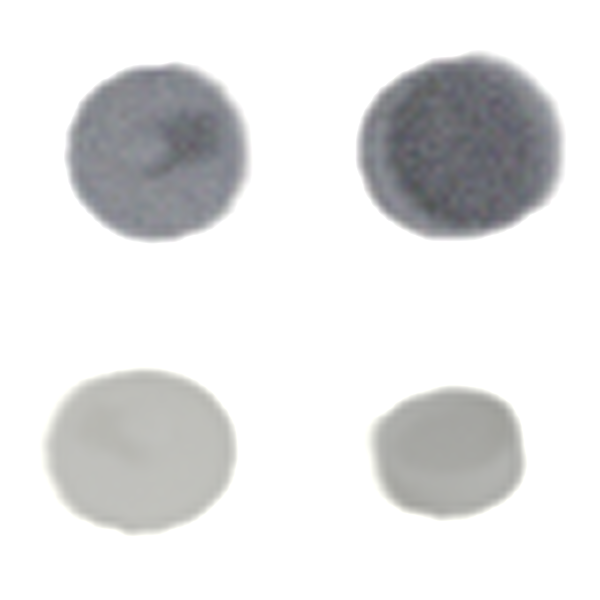

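Left disc (247,164) has a knob and a knob shadow, so it is the lid. Right disc (440,207) has the rim and hollow, so it is the inkstone. Next I fit model silhouettes in both cameras.

```bash
cat > fit.py <<'E'
from h import *
import pickle
from scipy.optimize import minimize
K=6
def disc(d,z0,z1):
    a=np.linspace(0,2*np.pi,48); return np.array([[d/2*np.cos(q),d/2*np.sin(q),z] for q in a for z in(z0,z1)])
def cub(x,y,z0,z1): return np.array([[i*x/2,j*y/2,z] for i in(-1,1) for j in(-1,1) for z in(z0,z1)])
def mask(c,uv,w,f):
    u,v=uv; x0,y0=u-w,v-w; im=c["img"].astype(np.float32); x0=max(x0,0);y0=max(y0,0)
    g=cv2.resize(im[y0:v+w,x0:u+w],None,fx=K,fy=K,interpolation=cv2.INTER_CUBIC)
    m=np.uint8(f(g)); n,l,st,_=cv2.connectedComponentsWithStats(m)
    m=np.uint8(l==1+np.argmax(st[1:,4])); p=cv2.findContours(m,0,2)[0][0]
    p=cv2.convexHull(p); m[:]=0; cv2.fillConvexPoly(m,p,1); return m,(x0,y0)
def fit(items,pts,p0,yaw=True):
    def rend(c,m,o,p):
        ca,sa=np.cos(p[2]),np.sin(p[2])
        q=[((proj(c,np.array([p[0]+ca*X[0]-sa*X[1],p[1]+sa*X[0]+ca*X[1],X[2]]))-o+.5)*K-.5) for X in pts]
        r=np.zeros_like(m); cv2.fillConvexPoly(r,cv2.convexHull(np.int32(np.round(np.array(q)*16)).reshape(-1,1,2)),1,shift=4); return r
    def cost(p):
        p=np.r_[p,0][:3]; s=0
        for c,m,o in items:
            r=rend(c,m,o,p); s+=1-(r&m).sum()/(r|m).sum()
        return s/len(items)
    p=np.array(p0[:3 if yaw else 2],float); b=None
    for k in range(2):
        S=np.vstack([p]+[p+np.eye(len(p))[i]*[.008,.008,.15][i]*(1-.5*k) for i in range(len(p))])
        r=minimize(cost,p,method="Nelder-Mead",options=dict(initial_simplex=S,xatol=1e-4,fatol=1e-4)); p=r.x
    return np.round(p,4),round(r.fun,3)
dark=lambda g:g.max(2)<75
def sat(g): return (g.max(2)-g.min(2))/(g.max(2)+1)
E
cat > run1.py <<'E'
from fit import *
t,s=pickle.load(open("im.pkl","rb"))
darkS=lambda g:g.max(2)<95
T={"lid":((247,164),(283,271),disc(.066,.004-.004,.010),dark,darkS,0,24),
"ink":((440,207),(198,152),disc(.064,0,.024),dark,darkS,0,24),
"seal":((178,259),(398,252),cub(.054,.032,0,.032),lambda g:sat(g)>.22,lambda g:sat(g)>.22,.6,24),
"stick":((446,266),(233,130),cub(.072,.020,0,.014),lambda g:(g.max(2)<55)|(sat(g)>.3),lambda g:(g.max(2)<70)|(sat(g)>.25),.3,22),
"box":((292,232),(299,206),cub(.099,.299,.026,.026),lambda g:sat(g)>.28,lambda g:sat(g)>.28,.1,75)}
dbg=[]
for n,(a,b,pts,fa,fb,y,w) in T.items():
    A=(t,*mask(t,a,w,fa));B=(s,*mask(s,b,w,fb))
    p0=[*ray(t,*a,.015),y]
    dbg.append(np.hstack([cv2.resize(np.hstack([np.uint8(np.clip(cv2.resize(c["img"][o[1]:o[1]+m.shape[0]//K,o[0]:o[0]+m.shape[1]//K]*1.5,None,fx=K,fy=K),0,255)) ,cv2.cvtColor(m*255,cv2.COLOR_GRAY2BGR)]),(240,120)) for c,m,o in(A,B)]))
    for I in([A],[B],[A,B]): print(n,*fit(I,pts,p0,n not in("lid","ink")))
cv2.imwrite("pics/m.png",np.vstack(dbg))
E
python3 run1.py
```

```text
lid [0.6616 0.1609] 0.047
lid [0.6601 0.1592] 0.101
lid [0.6618 0.1609] 0.076
ink [ 0.5504 -0.3254] 0.05
ink [ 0.5507 -0.3273] 0.1
ink [ 0.5507 -0.3256] 0.079
seal [ 0.4189  0.3363 -0.8081] 0.087
seal [0.4193 0.3347 2.2965] 0.124
seal [0.4188 0.3356 2.3626] 0.105
stick [ 0.3997 -0.3338  0.4115] 0.069
stick [ 0.3997 -0.3341  0.4431] 0.133
stick [ 0.3996 -0.3338  0.4145] 0.109
box [0.4859 0.0486 0.1016] 0.022
box [0.4865 0.0489 0.0996] 0.019
box [0.4867 0.049  0.0983] 0.021
```

View pics/m.png

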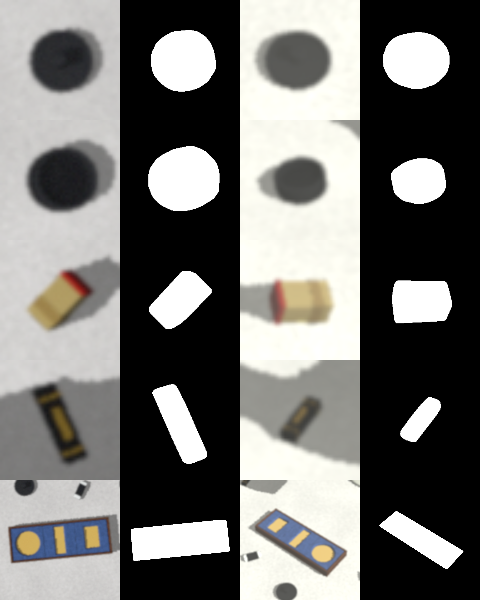

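```bash
cat > act.py <<'E'
from h import *
from scipy.spatial.transform import Rotation as Ro
BOX=np.array([.4865,.0488]); YAW=.10; AX=np.array([-np.sin(YAW),np.cos(YAW)])
WELL,STICK,SEAL=BOX+.1*AX,BOX,BOX-.1*AX
UP=.13
def down(a): return (Ro.from_euler("z",a)*Ro.from_euler("x",np.pi)).as_rotvec()
def best(xy,a):
    c=[(abs(q[5]),down(b)) for b in(a-np.pi,a,a+np.pi) if (q:=bot.inverse_kinematics([*xy,UP],down(b))) is not None]
    return min(c,key=lambda k:k[0])[1]
def stat(s): print(s,"t",round(bot.current_clock(),1),"p",np.round(bot.current_ee_pos(),4),"open",round(bot.current_opening()*92,1),"grip",round(bot.current_grip_force(),1),"Fz",round(bot.current_contact_force()[2],2))
def pick(xy,a,tip,opening,N):
    bot.set_gripper(opening/92)
    bot.goto([*xy,UP],best(xy,a)); bot.line_to([*xy,tip+.03]); bot.line_to([*xy,tip],max_speed=.06)
    bot.set_gripper(0,N); stat("gripped")
    bot.line_to([*xy,tip+.02],max_speed=.08); bot.line_to([*xy,UP]); stat("lifted")
def place(xy,a,tip,opening):
    bot.goto([*xy,UP],best(xy,a)); bot.line_to([*xy,tip+.015]); f0=bot.current_contact_force()[2]
    bot.line_to([*xy,tip+.002],max_speed=.04); z=tip+.002
    while z>tip-.002 and bot.current_contact_force()[2]-f0<2:
        z-=.0005; bot.line_to([*xy,z],max_speed=.02)
    stat("down")
    bot.set_gripper(opening/92); stat("released"); bot.line_to([*xy,z+.05],max_speed=.1); bot.line_to([*xy,UP])
E
python3 - <<'E'
from act import *
p=[.5506,-.3258]
pick(p,np.arctan2(p[1],p[0]),.011,92,30)
E
```

```text
gripped t 4.9 p [ 0.5507 -0.3259  0.0112] open 62.3 grip 30.0 Fz 0.87
lifted t 6.1 p [ 0.5499 -0.3252  0.1286] open 62.3 grip 30.0 Fz -2.57
```

```bash
python3 - <<'E'
from act import *
place(WELL,np.arctan2(WELL[1],WELL[0]),.029,80)
c=bot.read_camera("scene"); cv2.imwrite("pics/s1.png",cv2.resize(c["pixels"][150:270,230:390],None,fx=4,fy=4,interpolation=cv2.INTER_CUBIC))
E
```

```text
down t 10.1 p [0.4766 0.1483 0.0292] open 61.9 grip 30.0 Fz 0.79
released t 10.5 p [0.4766 0.1483 0.029 ] open 80.2 grip 0.0 Fz 0.44
```

View pics/s1.png

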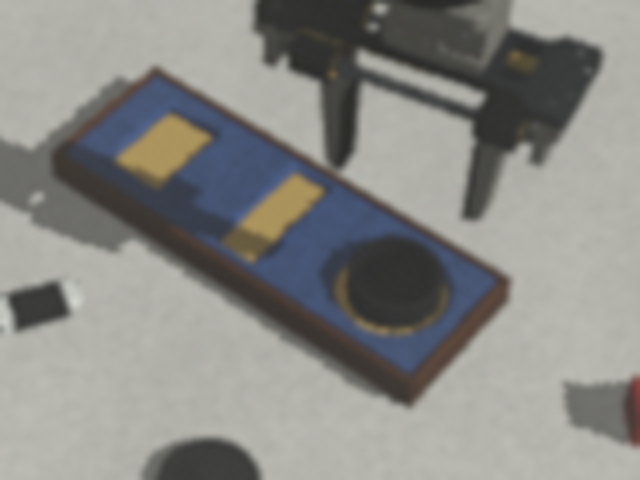

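The inkstone sits level in its well at crop (395,280), with a yellow ring of clearance around it. Next the lid.

```bash
python3 - <<'E'
from act import *
p=[.6612,.1603]
pick(p,np.arctan2(p[1],p[0]),.013,50,20)
if bot.current_opening()*92>12:
    place(WELL,np.arctan2(WELL[1],WELL[0]),.051,45)
    c=bot.read_camera("scene"); cv2.imwrite("pics/s2.png",cv2.resize(c["pixels"][150:270,230:390],None,fx=4,fy=4,interpolation=cv2.INTER_CUBIC))
E
```

```text
gripped t 15.1 p [0.6613 0.1604 0.0132] open 17.0 grip 20.0 Fz 0.51
lifted t 16.3 p [0.6603 0.1602 0.1286] open 17.0 grip 20.0 Fz -1.19
down t 19.4 p [0.4767 0.1483 0.0511] open 17.1 grip 20.0 Fz 5.91
released t 19.9 p [0.4765 0.1483 0.0504] open 45.0 grip 0.0 Fz 0.39
```

View pics/s2.png

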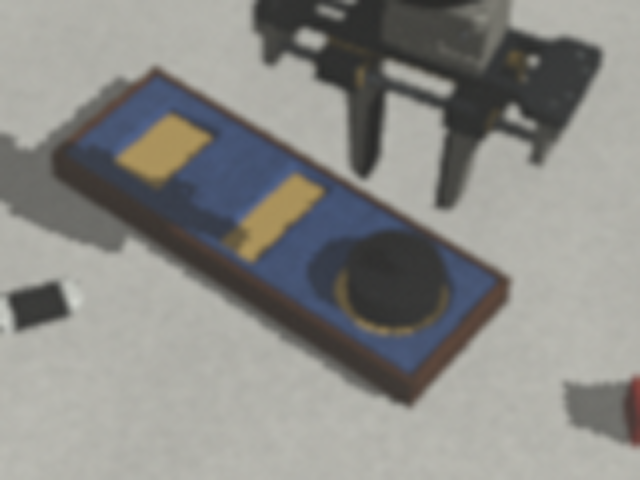

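The lid is on and aligned at crop (397,270). It made contact at the nominal height. Now the stick and the seal.

```bash
python3 - <<'E'
from act import *
pick([.3997,-.3339],.415,.0085,50,20)
if bot.current_opening()*92>12:
    place(STICK,YAW,.0285,44)
    pick([.4189,.3357],-.80,.0115,65,30)
    if bot.current_opening()*92>25: place(SEAL,YAW,.0295,56)
E
cat > look.py <<'E'
from act import *
import sys
n=sys.argv[1]; c=avg("top",6);s=avg("scene",6)
f=lambda i,x,y,w,h:cv2.resize(np.uint8(np.clip(255*(i[y:y+h,x:x+w]/255)**.6,0,255)),(600,270),interpolation=cv2.INTER_CUBIC)
cv2.imwrite(f"pics/{n}.png",np.vstack([f(c["img"],222,193,142,64),f(s["img"],230,165,160,72)]))
E
python3 look.py a1
```

```text
gripped t 25.0 p [ 0.3998 -0.3341  0.0087] open 19.8 grip 20.0 Fz 0.93
lifted t 26.2 p [ 0.3992 -0.3332  0.1288] open 19.7 grip 20.0 Fz -0.1
down t 29.9 p [0.4866 0.0488 0.0287] open 19.6 grip 20.0 Fz 2.25
released t 30.4 p [0.4865 0.0488 0.0285] open 44.0 grip 0.0 Fz 0.63
gripped t 35.5 p [0.4188 0.3356 0.0116] open 31.9 grip 29.9 Fz 2.14
lifted t 36.7 p [0.4181 0.3353 0.1288] open 31.8 grip 29.9 Fz -1.82
down t 40.6 p [ 0.4966 -0.0507  0.0296] open 31.7 grip 29.9 Fz 4.99
released t 41.2 p [ 0.4965 -0.0507  0.029 ] open 56.2 grip 0.0 Fz -0.15
```

View pics/a1.png

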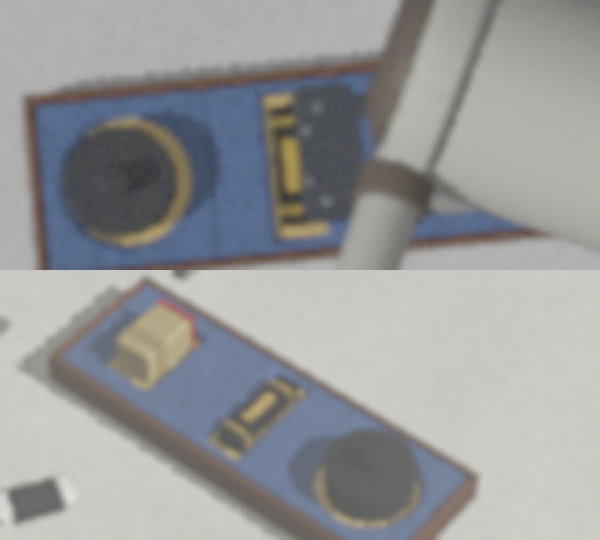

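All the pieces are in, but the arm hides the seal in the top view. I'll move it aside for a final check.

```bash
python3 - <<'E'
from act import *
bot.set_joints([-1.381,0.158,1.597,0,1.386,-0.21])
E
python3 look.py a2; python3 - <<'E'
from act import *
c=bot.read_camera("top"); a=cv2.imread("pics/top0.png")
for x,y in((318,168),(379,161),(143,177)):
    w=14 if x>200 else 45
    print(cv2.absdiff(a,c["pixels"])[y-w:y+w,x-w:x+w].mean())
E
```

```text
2.4145408163265305
3.1509353741496597
2.099835390946502
```

View pics/a2.png

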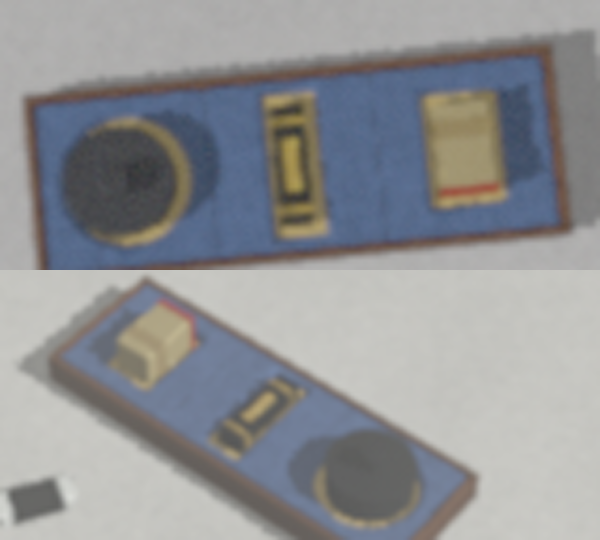

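The lid, stick and seal lie centred and aligned in their pockets. The eraser, tape and fan have not moved.

```bash
python3 -c "
from workcell import bot
print(bot.job_done())"
```

```text
the job is handed in; nothing more can be done
None
```

The set is packed and handed in: inkstone seated with its lid on, ink stick and seal in their slots, and the eraser, tape and fan where they were; the final pictures looked right, but no verdict came back.

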